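# Draw the plug gauge partway out of the headstock bore and hold it

## Robot

A 7-joint arm with a two-finger parallel gripper is mounted at the origin on the work surface. World frame = base frame: x ahead of the robot, y to its left, z up, the work surface at z = 0. Lengths are in m, angles in rad, forces in N, time in s.
With the tool pointing down it reaches from about 0.425 to 0.875 m from the base axis. Payload 4.7 kg.
Tool frame: the origin (TCP) lies between the finger pads; the fingertips stand 22 mm ahead of it and the grasp point (between the pads) lies 3 mm ahead of it; z points along the fingers, y is the line along which they close (so a half turn about z gives the same grasp; the last joint's range is limited). The gripper opens to 87 mm and grips with 3 to 60 N. Pads are 19 mm wide; open, the fingers measure 117 mm over their backs; the gripper's body (75 mm by 190 mm) begins 51 mm behind the grasp point.
Start: joints at [-1.269, 0.321, -0.07, 1.45, 0.023, 1.371, -0.057], TCP at [0.185, 0.623, 0.245] pointing down, gripper open.
Joint ranges: [-2.86, 2.86], [-0.3, 2.09], [-1.38, 1.24], [0.06, 2.45], [-1.56, 4.7], [0.09, 2.05], [-2.69, 2.69]. Speed limits (rad/s): [2.57, 2.57, 3.14, 3.14, 3.14, 3.14, 3.14].

## Interface

Orientations are given as a rotation vector (axis times angle).
In Python, from bench import ctrl gives the robot as it stands. The module is installed in compiled form; this text tells all that it offers.
- The arm moves only by the tool send_rows, never from a script. Its argument "motion" is a list of rows, each an object with "claw": the opening, from -1 (shut) to 1 (fully open); "slide": the shift along the tool's x, y, z in mm, a list of three; "delta_rot": the turn, a rotation vector about the tool's x, y, z in rad, a list of three. In form: [{"claw": claw, "slide": [x, y, z], "delta_rot": [ax, ay, az]}, ...]. A call has 1 to 5 rows; each row is the pose to reach, as a shift and turn from the pose commanded when the call began, along the tool's axes at that moment; what a row does not reach only later rows make up. A row lasts 1/10 s, in which the tool goes at most 50 mm and 8.59 degrees, less where a joint would pass 70% of its speed; a pose out of reach is approached as far as the arm can. A call with a gripper value outside its range is refused whole. The fingers move at their own pace and stop on an object; "grip_force" is the grip in N (left out, the last holds). Time passes only in rows, so rows that repeat a pose let the fingers close. It gives the time, the measured TCP pose, the force, the opening and the grip force at its end, in the units of the state.
- ctrl.get_state(): the state, without advancing time (a new reading comes with each control period).
- ctrl.get_image(name): name is "scene" or "top" or "wrist"; returns a dict with "color" (480x640x3 uint8, blue, green, red), "fx", "fy", "cx", "cy" (pixels), "pose" (4x4, takes a point from camera to world coordinates). Camera axes: x right, y down, z forward; pixel columns grow to the right and rows downward; lengths in m; the calibration is good to about 2 mm. A picture is of the moment at which its call begins. There is no depth.
- ctrl.close_job(): hands the job in; it is judged then, once.
The state is a dict: "time": time; "joint_positions": joint angles; "qd": joint speeds; "joint_torque": joint torques, N m; "position": TCP position; "tool_rot": TCP orientation; "ft_force": force on the tool from outside, world axes, zero at the start; "torque": the same for the moment, N m; "grip_width": opening from 0.0 (shut) to 1.0 (fully open); "grip_force": force on a finger pad.
Only numpy, scipy, OpenCV 4.12 (cv2) and the standard library are available. Lean on these libraries where they do the work, as an engineer would, in place of code of your own. Each camera call takes 0.05 s, during which the arm holds its last target. There are 200 camera calls.

## Task

The plug gauge stands in the bore of the clamped headstock with a thick wooden marker ring hung over its handle. Lift the ring up and off the handle, leaving the gauge fully seated, and set it down flat on the round cork mat (set down, not dropped), wholly on the mat and let go. Then grip the gauge by its handle and draw it straight up about 30 mm, without prying it or pulling it right out, so that the upper groove on its shank shows above the bore and the lower groove is still inside, leave the other things on the bench where they lie, and finish while still holding it steady there.

Things in the scene. Friction and masses are not known exactly. Their poses are not given: they have to be found in the camera images.
- clamp: Fixed cam-lock clamp (base 120 x 190 mm, x by y; jaws 90 mm high) holding a wooden headstock upright, cut neck end up. Origin under the centre of its base, on the bench, z up. The headstock's top is level, 38 x 52 mm (x by y), 145 mm above the bench, the highest part. The cam lever stands out at +y, to 50 mm high.
- bore (a point): Centre of the bore's mouth in the headstock's top, 145 mm above the bench and directly above the clamp's origin; z up along the bore. Round vertical bore, 15 mm wide, 64 mm deep.
- gauge: Loose plug gauge, 0.12 kg, in the bore: steel shank 14 mm across, 60 mm long, pointing down (0.5 mm play all round); brass collar 36 mm across, 6 mm thick, resting on the headstock when seated; round wooden handle 18 mm across, from 6 to 56 mm above the origin. Grooves round the shank 24 and 36 mm below the collar. Origin: centre of the collar's underside, z up. Let go, it drops back.
- ring: Loose dark-wood marker ring, 54 mm across, hole 28 mm, 36 mm tall, 0.08 kg, hung over the gauge's handle and resting on its collar, hole upright; the top 14 mm of the handle stands out of it; 5 mm play round the handle. Origin at the centre of its underside, z up along the hole.
- mat: Round cork mat, 120 mm across, 6 mm thick, fixed to the bench. Origin at the centre of its underside; its top is 6 mm above the bench.
- peg_a: Bystander: loose boxwood tuning peg lying on the bench between clamp and mat, 66 mm long, flat head 24 mm wide, 10 mm high. Origin under its middle.
- peg_b: Bystander: a second such peg, at the far right of the bench (-y).
- peg_c: Bystander: a third such peg, beside peg_b.
- file: Bystander: half-round steel file with a round wooden handle, 280 mm long, 22 mm high, lying at the right (-y). Origin under its middle.
- shaper: Bystander: dark-wood peg shaper block 100 x 45 x 43 mm with a steel cutter on top, at the far left. Origin under its middle.
- tin: Bystander: round tin 76 mm across, 22 mm high, with a wax puck in it, far side, middle. Origin under its middle.
- jar: Bystander: amber glass jar with steel lid, 60 mm across, 85 mm high, at the left (+y). Origin under its middle.

How it is judged:
On the way, in this order (a step that is already met when the one before it is completed fails the run):
1. the ring is lifted clear above the handle, the gauge still fully seated (z of ring in the frame of gauge above 0.057 m and z of gauge in the frame of bore below 0.004 m and contact force between ring and the fingers above 0.5 N), for 0.05 s.
2. the ring stands flat on the mat, let go, the gauge still fully seated (horizontal distance between ring and mat below 0.034 m and z of ring in the frame of mat between 0.003 and 0.01 m and angle between ring's own z axis and vertical below 0.1 rad and linear speed of ring below 0.02 m/s and contact force between ring and the arm below 0.1 N and contact force between ring and the fingers below 0.1 N and z of gauge in the frame of bore below 0.004 m), for 0.2 s.
3. the gauge is held, upright, drawn between its two grooves (z of gauge in the frame of bore between 0.024 and 0.036 m and horizontal distance between gauge and bore below 0.004 m and angle between gauge's own z axis and vertical below 0.06 rad and contact force between gauge and the fingers above 1.5 N and linear speed of gauge below 0.01 m/s), for 0.3 s.
At the end, for the whole second after the job is handed in: The gauge is in the fingers' grip (over 1.5 N), still, upright within 0.06 rad, on the bore's axis within 4 mm and drawn 24 to 36 mm out of the bore; the ring stands flat and at rest, untouched, wholly on the cork mat (centre within 34 mm of the mat's) (all of step 3 and horizontal distance between ring and mat below 0.034 m and z of ring in the frame of mat between 0.003 and 0.01 m and angle between ring's own z axis and vertical below 0.1 rad and linear speed of ring below 0.02 m/s and contact force between ring and the arm below 0.1 N and contact force between ring and the fingers below 0.1 N); the arm keeps its last pose, push and grip.
It fails at once if the gauge is pulled right out of the bore (over 55 mm) (z of gauge in the frame of bore above 0.055 m).
It fails at once if the gauge is pried over by more than 0.12 rad (angle between gauge's own z axis and vertical above 0.12 rad).
It fails at once if the gauge is forced against the headstock with more than 80 N (contact force between gauge and clamp above 80 N).
It fails at once if the ring is dropped onto the mat from more than 25 mm above it (horizontal distance between ring and mat below 0.08 m and z of ring in the frame of mat above 0.031 m and contact force between ring and the fingers below 0.05 N).
It fails at once if a bystander is moved by more than 30 mm (distance of any of peg_a, peg_b, peg_c, file, shaper, tin, jar from where it was at the start of the episode above 0.03 m).
It also fails if it takes over 51 s, if anything falls off the work surface, if the arm or the gripper's body presses on something with over 40 N, if the wrist force passes 120 N, or if a joint passes its speed limit or range.

## Working session

There is one attempt and no reset: what is moved stays moved. The work goes in short steps, Python scripts to look and compute and a tool call to move; the robot and the scene stay as the last step left them, time stands still between calls to the robot, and variables do not carry over. Pictures are saved under pics/ and viewed, at most 10 in all, crops included, and the job is handed in when it is done.

Besides the shell and the picture viewer there is one more tool, called after "Request:" by a JSON object that holds its "api" and its "payload", one argument or row to a line. send_rows: Moves the arm, as the interface text tells. Its arguments: {"type":"object","properties":{"motion":{"type":"array","items":{"type":"object","properties":{"claw":{"type":"number"},"slide":{"type":"array","items":{"type":"number"}},"delta_rot":{"type":"array","items":{"type":"number"}}}}},"grip_force":{"type":"number"}},"required":["motion"]}

```bash
mkdir -p pics
cat > h.py <<'E'
import numpy as np, cv2, pickle
from bench import ctrl
from scipy.spatial.transform import Rotation as R
def snap(n,f):
    im=ctrl.get_image(n); cv2.imwrite(f'pics/{f}.png',im['color']); pickle.dump(im,open(f'pics/{f}.pkl','wb')); return im
def ray(im,u,v):
    P=np.array(im['pose']); d=P[:3,:3]@np.array([(u-im['cx'])/im['fx'],(v-im['cy'])/im['fy'],1]); return P[:3,3],d/np.linalg.norm(d)
def onz(im,u,v,z):
    o,d=ray(im,u,v); return o+d*(z-o[2])/d[2]
def tri(a,b):
    A=np.zeros((3,3));y=np.zeros(3)
    for im,u,v in (a,b):
        o,d=ray(im,u,v);M=np.eye(3)-np.outer(d,d);A+=M;y+=M@o
    p=np.linalg.solve(A,y); return p,[np.linalg.norm(np.cross(ray(*c)[1],p-ray(*c)[0])) for c in (a,b)]
E
python3 - <<'E'
from h import *
for n in ('scene','top'):
    im=snap(n,n+'0'); print(n,im['fx'],im['cx'],im['cy'],np.round(im['pose'],3))
s=ctrl.get_state(); print({k:np.round(v,3) for k,v in s.items()}); print(R.from_rotvec(s['tool_rot']).as_matrix().round(3))
E
```

```text
scene 484.68790531683504 308.3962083438779 240.79360665385138 [[ 0.376  0.73  -0.571  1.257]
 [ 0.927 -0.298  0.229 -0.216]
 [-0.003 -0.615 -0.788  0.97 ]
 [ 0.     0.     0.     1.   ]]
top 475.2507571183098 325.28579213584703 243.43466680278755 [[-0.008 -0.984  0.176  0.401]
 [-1.     0.01   0.013 -0.003]
 [-0.015 -0.176 -0.984  1.399]
 [ 0.     0.     0.     1.   ]]
{'time': np.float64(0.1), 'joint_positions': array([-1.269,  0.322, -0.07 ,  1.452,  0.023,  1.371, -0.057]), 'qd': array([ 0.001, -0.001, -0.001, -0.002,  0.   ,  0.001,  0.001]), 'joint_torque': array([-0.0000e+00, -4.9257e+01, -4.0600e-01, -3.1340e+01, -6.4000e-02,
        3.9000e-02,  0.0000e+00]), 'position': array([0.184, 0.623, 0.244]), 'tool_rot': array([-4.510e-01, -3.109e+00,  3.000e-03]), 'ft_force': array([ 0.042, -0.508, -0.682]), 'torque': array([ 0.027, -0.013, -0.013]), 'grip_force': np.float64(0.0), 'grip_width': np.float64(1.002)}
[[-0.959  0.284 -0.   ]
 [ 0.284  0.959 -0.002]
 [-0.    -0.002 -1.   ]]
```

View pics/scene0.png

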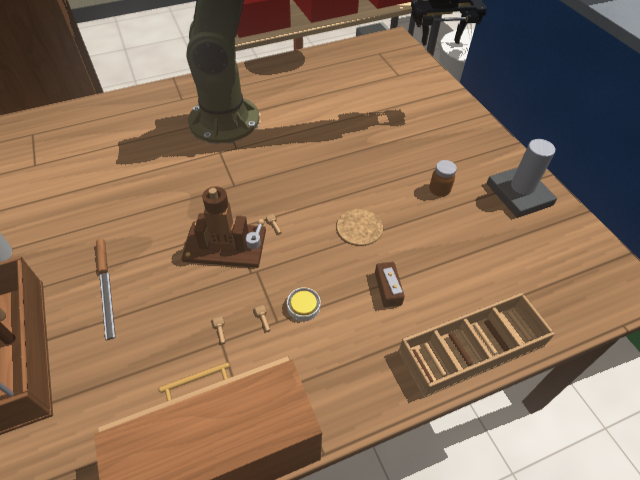

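View pics/top0.png

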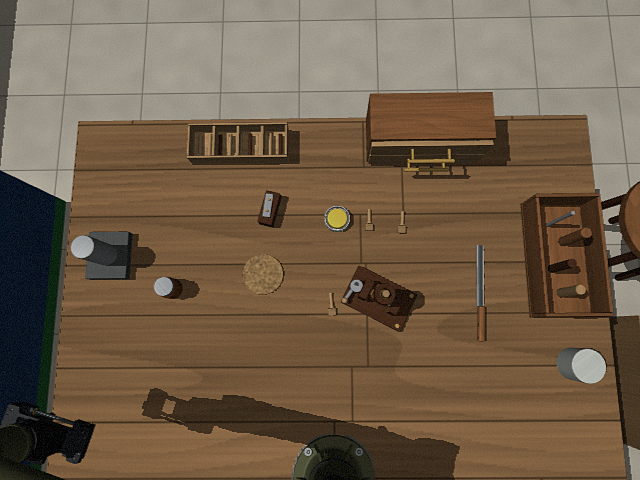

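The scene view shows the handle with its ring at about (214,195) and the mat at (360,227). The top view shows the clamp at about (384,293), turned by about 30°, and the mat at (263,274). Next I'll zoom in on these.

Run:
```python
from h import *
S,T=[pickle.load(open(f'pics/{n}0.pkl','rb')) for n in('scene','top')]
c=[]
for im,(u,v) in ((S,(190,175)),(T,(340,260))):
    c.append(cv2.resize(im['color'][v:v+75,u:u+80] if im is T else im['color'][v:v+75,u:u+80],(400,375),interpolation=cv2.INTER_CUBIC))
cv2.imwrite('pics/crop.png',np.hstack(c))
res=[]
for im,(u,v) in ((S,(360,227)),(T,(263,274))):
    hsv=cv2.cvtColor(im['color'],cv2.COLOR_BGR2HSV).astype(int); lab=cv2.cvtColor(im['color'],cv2.COLOR_BGR2LAB).astype(float)
    ref=np.median(lab[v-6:v+7,u-6:u+7].reshape(-1,3),0)
    m=(np.linalg.norm(cv2.GaussianBlur(lab,(5,5),0)-ref,axis=2)<22).astype(np.uint8)
    m=cv2.morphologyEx(m,cv2.MORPH_OPEN,np.ones((5,5)))
    n,l,st,ce=cv2.connectedComponentsWithStats(m); k=l[v,u]
    cs,_=cv2.findContours((l==k).astype(np.uint8),0,2); h=cv2.convexHull(max(cs,key=cv2.contourArea)); e=cv2.fitEllipse(h)
    print(ref,st[k],e, onz(im,*e[0],.006)); res.append((im,*e[0]))
print('mat',tri(*res))
```

```text
[173. 137. 158.] [ 275  187  139   57 3132] ((344.7472839355469, 221.7506866455078), (50.51643371582031, 161.77835083007812), 74.93029022216797) [0.53629212 0.1752136  0.006     ]
[125. 134. 153.] [ 154  235  181   80 5823] ((243.19361877441406, 274.7077941894531), (73.96961212158203, 202.712890625), 100.80267333984375) [0.55847161 0.2581119  0.006     ]
mat (array([0.54643625, 0.21502121, 0.01469991]), [np.float64(0.041990767669196516), np.float64(0.04199076766919654)])
```

View pics/crop.png

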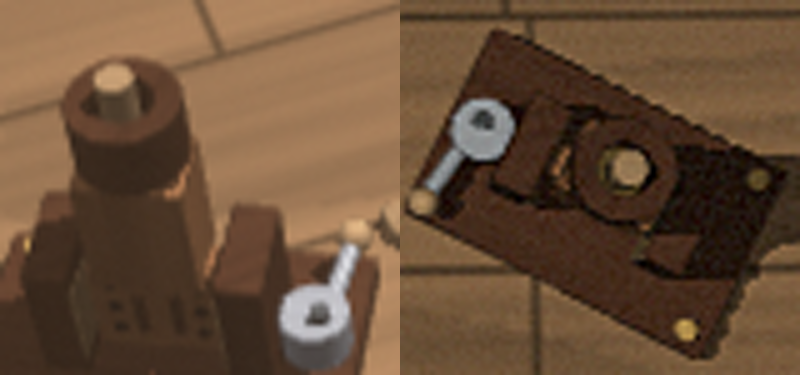

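The crops show the handle top at scene pixel (212.5,190.3) and top pixel (386,293.3). The mat mask leaked into the bench, so I'll use the mat's outline with an edge-limited region instead.

Run:
```python
from h import *
S,T=[pickle.load(open(f'pics/{n}0.pkl','rb')) for n in('scene','top')]
p=tri((S,212.5,190.3),(T,386,293.3));print('handle top',p, onz(S,212.5,190.3,.201),onz(T,386,293.3,.201))
res=[];vis=[]
for im,(x,y,w,h) in ((S,(334,204,53,45)),(T,(239,250,49,48))):
    m=np.zeros((480,640),np.uint8); cv2.grabCut(im['color'],m,(x,y,w,h),np.zeros((1,65)),np.zeros((1,65)),6,cv2.GC_INIT_WITH_RECT)
    m=((m==1)|(m==3)).astype(np.uint8); cs,_=cv2.findContours(cv2.morphologyEx(m,cv2.MORPH_OPEN,np.ones((3,3))),0,2)
    e=cv2.fitEllipse(cv2.convexHull(max(cs,key=cv2.contourArea))); print(e,onz(im,*e[0],.006)); res.append((im,*e[0]))
print('mat',tri(*res))
print('jar',onz(T,167,288,.085),'peg_a',onz(T,332,304,.005))
s=ctrl.get_state();M=R.from_rotvec(s['tool_rot']).as_matrix()
print('to handle (tool mm)',M.T@(np.r_[p[0][:2],.245]-s['position'])*1e3)
```

```text
handle top (array([ 0.48691758, -0.13655524,  0.19840173]), [np.float64(0.0024100947967321813), np.float64(0.002410094796732184)]) [ 0.49022004 -0.1345037   0.201     ] [ 0.48626814 -0.13863761  0.201     ]
((358.6954650878906, 227.09744262695312), (36.57420349121094, 46.892906188964844), 92.10372924804688) [0.56631399 0.20095576 0.006     ]
((262.5141296386719, 274.18707275390625), (39.57711410522461, 40.633602142333984), 147.53717041015625) [0.55948165 0.20103547 0.006     ]
mat (array([ 0.56069898,  0.20315312, -0.00154775]), [np.float64(0.0010567187016260013), np.float64(0.00105671870162601)])
jar [0.51447749 0.45443678 0.085     ] peg_a [ 0.47051035 -0.00291751  0.005     ]
to handle (tool mm) [-5.05602274e+02 -6.42264243e+02 -2.81659879e-01]
```

Request:
{"api": "send_rows", "payload": {
  "motion": [
    {"claw": 1,"slide": [-42,-27,-30],"delta_rot": [0,0,0]},
    {"claw": 1,"slide": [-84,-54,-30],"delta_rot": [0,0,0]},
    {"claw": 1,"slide": [-125,-81,-30],"delta_rot": [0,0,0]},
    {"claw": 1,"slide": [-165,-108,-30],"delta_rot": [0,0,0]},
    {"claw": 1,"slide": [-205,-134,-30],"delta_rot": [0,0,0]}
  ]
}}

```text
time: 0.6
position: [0.3425, 0.4363, 0.2743]
tool_rot: [-0.45, -3.109, 0.0]
ft_force: [0.9, 0.2, -0.1]
grip_width: 1.001
grip_force: 0.0
```

Request:
{"api": "send_rows", "payload": {
  "motion": [
    {"claw": 1,"slide": [-42,-27,0],"delta_rot": [0,0,0]},
    {"claw": 1,"slide": [-84,-54,0],"delta_rot": [0,0,0]},
    {"claw": 1,"slide": [-125,-81,0],"delta_rot": [0,0,0]},
    {"claw": 1,"slide": [-165,-108,0],"delta_rot": [0,0,0]},
    {"claw": 1,"slide": [-205,-134,0],"delta_rot": [0,0,0]}
  ]
}}

```text
time: 1.1
position: [0.5009, 0.2497, 0.2744]
tool_rot: [-0.451, -3.109, 0.0]
ft_force: [0.7, -1.0, -0.5]
grip_width: 1.002
grip_force: 0.0
```

Request:
{"api": "send_rows", "payload": {
  "motion": [
    {"claw": 1,"slide": [-12,-48,0],"delta_rot": [0,0,0]},
    {"claw": 1,"slide": [-24,-96,0],"delta_rot": [0,0,0]},
    {"claw": 1,"slide": [-36,-144,0],"delta_rot": [0,0,0]},
    {"claw": 1,"slide": [-48,-192,0],"delta_rot": [0,0,0]},
    {"claw": 1,"slide": [-60,-240,0],"delta_rot": [0,0,0]}
  ]
}}

```text
time: 1.6
position: [0.4889, 0.0024, 0.2743]
tool_rot: [-0.45, -3.109, -0.001]
ft_force: [1.4, -0.0, 0.2]
grip_width: 1.004
grip_force: 0.0
```

Request:
{"api": "send_rows", "payload": {
  "motion": [
    {"claw": 1,"slide": [-13,-45,0],"delta_rot": [0,0,0]},
    {"claw": 1,"slide": [-25,-90,0],"delta_rot": [0,0,0]},
    {"claw": 1,"slide": [-25,-90,0],"delta_rot": [0,0,0]},
    {"claw": 1,"slide": [-25,-90,0],"delta_rot": [0,0,0]}
  ]
}}

```text
time: 2.0
position: [0.4876, -0.0899, 0.2744]
tool_rot: [-0.455, -3.108, -0.001]
ft_force: [-0.1, 0.5, -0.0]
grip_width: 0.998
grip_force: 0.0
```

```bash
python3 -c "
from h import *
im=snap('wrist','w1');print(im['fx'],im['pose'].round(3) if hasattr(im['pose'],'round') else im['pose'])"
```

```text
368.5944443529773 [[ 0.287  0.916  0.281  0.41 ]
 [ 0.958 -0.274 -0.084 -0.067]
 [ 0.     0.294 -0.956  0.415]
 [ 0.     0.     0.     1.   ]]
```

Request:
{"api": "send_rows", "payload": {
  "motion": [
    {"claw": 1,"slide": [-14,-42,0],"delta_rot": [0,0,0]},
    {"claw": 1,"slide": [-14,-42,0],"delta_rot": [0,0,0]},
    {"claw": 1,"slide": [-14,-42,0],"delta_rot": [0,0,0]}
  ]
}}

```text
time: 2.35
position: [0.4896, -0.1323, 0.2743]
tool_rot: [-0.45, -3.109, -0.0]
ft_force: [0.2, 0.8, -0.4]
grip_width: 1.004
grip_force: 0.0
```

```bash
python3 -c "
from h import *
im=snap('wrist','w2');print(im['fx'],np.round(im['pose'],3))
a=cv2.imread('pics/w1.png');b=im['color'];cv2.imwrite('pics/w12.png',cv2.resize(np.hstack([a,b]),(800,300)))"
```

```text
368.5944443529773 [[ 0.283  0.917  0.282  0.412]
 [ 0.959 -0.271 -0.083 -0.109]
 [-0.     0.294 -0.956  0.415]
 [ 0.     0.     0.     1.   ]]
```

View pics/w12.png

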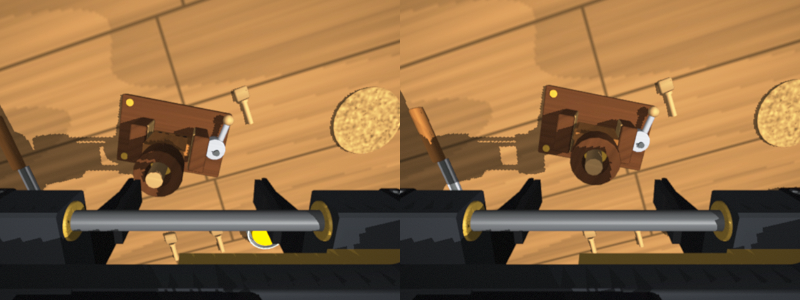

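The wrist views show the handle end at about (154,180) on the left and (594,157) on the right (half-scale montage). The mat is visible at the right of each. I'll zoom in for the rim pixels.

```bash
python3 -c "
from h import *
a=cv2.imread('pics/w1.png')[235:335,195:295];b=cv2.imread('pics/w2.png')[205:305,255:355]
cv2.imwrite('pics/c2.png',cv2.resize(np.hstack([a,b]),(800,400),interpolation=cv2.INTER_CUBIC))"
```

```text
(no output)
```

View pics/c2.png

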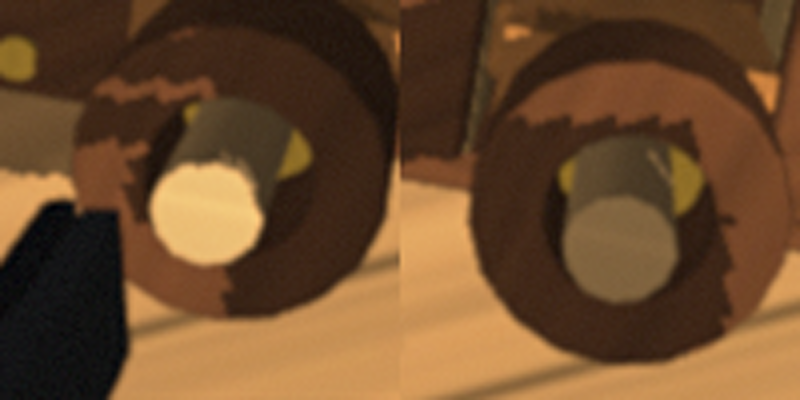

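The zoom gives the handle-top centre at full-res pixel (246.1,287.9) in w1 and (309.6,266.6) in w2. The ring-top centre is at about (252.3,277.6) and (311.5,257.4).

Run:
```python
from h import *
A,B,S,T=[pickle.load(open(f'pics/{n}.pkl','rb')) for n in('w1','w2','scene0','top0')]
print('handle',tri((A,246.1,287.9),(B,309.6,266.6)),onz(A,246.1,287.9,.201),onz(B,309.6,266.6,.201))
print('scene+w2',tri((S,212.5,190.3),(B,309.6,266.6)),'top+w2',tri((T,386,293.3),(B,309.6,266.6)))
print('ring',tri((A,252.3,277.6),(B,311.5,257.4)),onz(A,252.3,277.6,.187),onz(B,311.5,257.4,.187))
s=ctrl.get_state();print(s['position'])
M=R.from_rotvec(s['tool_rot']).as_matrix();p=onz(B,309.6,266.6,.201);print(M.T@(p-s['position'])*1e3, M.T@(onz(B,311.5,257.4,.187)-s['position'])*1e3)
```

```text
handle (array([ 0.4879847 , -0.13565237,  0.2015762 ]), [np.float64(0.00010396840385589391), np.float64(0.00010396840385596717)]) [ 0.48830553 -0.13584465  0.201     ] [ 0.48807895 -0.13572434  0.201     ]
scene+w2 (array([ 0.48867725, -0.13512081,  0.19963139]), [np.float64(0.0007791140401353888), np.float64(0.0007791140401353302)]) top+w2 (array([ 0.48586669, -0.13644256,  0.20724521]), [np.float64(0.001479886814507826), np.float64(0.0014798868145078868)])
ring (array([ 0.48838613, -0.13472846,  0.18409006]), [np.float64(0.00017119139793323384), np.float64(0.00017119139793316497)]) [ 0.48757905 -0.13387754  0.187     ] [ 0.48724758 -0.13441066  0.187     ]
[ 0.48977307 -0.13136804  0.27424784]
[ 0.34551157 -4.70022067 73.24535344] [ 1.50318136 -3.68216912 87.24679357]
```

Request:
{"api": "send_rows", "payload": {
  "motion": [
    {"claw": 1,"slide": [1,-4,0],"delta_rot": [0,0,0]},
    {"claw": 1,"slide": [1,-4,30],"delta_rot": [0,0,0]},
    {"claw": 1,"slide": [1,-4,60],"delta_rot": [0,0,0]},
    {"claw": 1,"slide": [1,-4,85],"delta_rot": [0,0,0]},
    {"claw": 1,"slide": [1,-4,96],"delta_rot": [0,0,0]}
  ]
}}

```text
time: 2.9
position: [0.4861, -0.1353, 0.1762]
tool_rot: [-0.447, -3.106, -0.0]
ft_force: [0.6, -0.1, -0.1]
grip_width: 0.995
grip_force: 0.0
```

Request:
{"api": "send_rows", "payload": {
  "grip_force": 12,
  "motion": [
    {"claw": -0.2,"slide": [0,0,0],"delta_rot": [0,0,0]},
    {"claw": -0.2,"slide": [0,0,0],"delta_rot": [0,0,0]},
    {"claw": -0.2,"slide": [0,0,0],"delta_rot": [0,0,0]},
    {"claw": -0.2,"slide": [0,0,0],"delta_rot": [0,0,0]},
    {"claw": -0.2,"slide": [0,0,0],"delta_rot": [0,0,0]}
  ]
}}

```text
time: 3.4
position: [0.488, -0.1367, 0.1794]
tool_rot: [0.45, 3.108, 0.001]
ft_force: [0.6, 1.1, 0.5]
grip_width: 0.63
grip_force: 0.3
```

Request:
{"api": "send_rows", "payload": {
  "motion": [
    {"claw": -0.2,"slide": [0,0,0],"delta_rot": [0,0,0]},
    {"claw": -0.2,"slide": [0,0,0],"delta_rot": [0,0,0]},
    {"claw": -0.2,"slide": [0,0,0],"delta_rot": [0,0,0]}
  ]
}}

```text
time: 3.7
position: [0.488, -0.1367, 0.1793]
tool_rot: [0.45, 3.108, 0.001]
ft_force: [-0.0, 1.1, 5.1]
grip_width: 0.621
grip_force: 12.0
```

Request:
{"api": "send_rows", "payload": {
  "motion": [
    {"claw": -0.2,"slide": [0,0,-5],"delta_rot": [0,0,0]},
    {"claw": -0.2,"slide": [0,0,-15],"delta_rot": [0,0,0]},
    {"claw": -0.2,"slide": [0,0,-25],"delta_rot": [0,0,0]},
    {"claw": -0.2,"slide": [0,0,-35],"delta_rot": [0,0,0]}
  ]
}}

```text
time: 4.1
position: [0.4874, -0.1369, 0.2145]
tool_rot: [0.451, 3.109, -0.0]
ft_force: [-0.0, -0.1, -1.0]
grip_width: 0.62
grip_force: 12.0
```

Request:
{"api": "send_rows", "payload": {
  "motion": [
    {"claw": -0.2,"slide": [0,0,-12],"delta_rot": [0,0,0]},
    {"claw": -0.2,"slide": [0,0,-24],"delta_rot": [0,0,0]},
    {"claw": -0.2,"slide": [0,0,-36],"delta_rot": [0,0,0]},
    {"claw": -0.2,"slide": [0,0,-45],"delta_rot": [0,0,0]},
    {"claw": -0.2,"slide": [0,0,-45],"delta_rot": [0,0,0]}
  ]
}}

```text
time: 4.6
position: [0.4882, -0.1369, 0.2602]
tool_rot: [0.45, 3.106, 0.001]
ft_force: [1.0, -1.8, -1.0]
grip_width: 0.618
grip_force: 12.0
```

```bash
python3 -c "
from h import *
a=snap('scene','s1')['color'][130:280,150:300];b=snap('wrist','w3')['color']
cv2.imwrite('pics/c3.png',np.hstack([cv2.resize(a,(400,400)),cv2.resize(b,(400,400))]))"
```

```text
(no output)
```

View pics/c3.png

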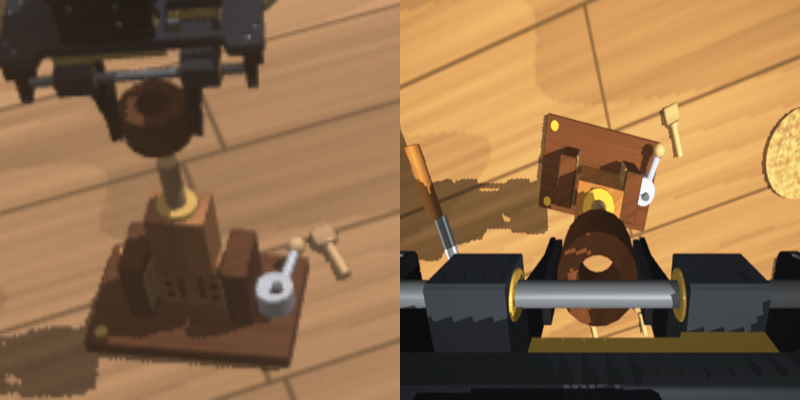

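The ring is held level, well clear of the handle at left-panel (155,115). The collar at (178,205) still sits on the headstock. Moving to the mat.

Request:
{"api": "send_rows", "payload": {
  "motion": [
    {"claw": -0.2,"slide": [3,35,0],"delta_rot": [0,0,0]},
    {"claw": -0.2,"slide": [6,70,0],"delta_rot": [0,0,0]},
    {"claw": -0.2,"slide": [9,105,0],"delta_rot": [0,0,0]},
    {"claw": -0.2,"slide": [11,140,0],"delta_rot": [0,0,0]},
    {"claw": -0.2,"slide": [13,175,0],"delta_rot": [0,0,0]}
  ]
}}

```text
time: 5.2
position: [0.5243, 0.0361, 0.2577]
tool_rot: [-0.45, -3.108, 0.001]
ft_force: [1.1, -0.7, -0.6]
grip_width: 0.619
grip_force: 12.0
```

Request:
{"api": "send_rows", "payload": {
  "motion": [
    {"claw": -0.2,"slide": [3,35,0],"delta_rot": [0,0,0]},
    {"claw": -0.2,"slide": [6,70,0],"delta_rot": [0,0,0]},
    {"claw": -0.2,"slide": [9,105,0],"delta_rot": [0,0,0]},
    {"claw": -0.2,"slide": [11,140,0],"delta_rot": [0,0,0]},
    {"claw": -0.2,"slide": [13,171,0],"delta_rot": [0,0,0]}
  ]
}}

```text
time: 5.7
position: [0.5603, 0.2043, 0.2574]
tool_rot: [-0.449, -3.108, 0.001]
ft_force: [0.6, 0.0, 0.0]
grip_width: 0.62
grip_force: 12.0
```

Request:
{"api": "send_rows", "payload": {
  "motion": [
    {"claw": -0.2,"slide": [0,0,35],"delta_rot": [0,0,0]},
    {"claw": -0.2,"slide": [0,0,70],"delta_rot": [0,0,0]},
    {"claw": -0.2,"slide": [0,0,105],"delta_rot": [0,0,0]},
    {"claw": -0.2,"slide": [0,0,140],"delta_rot": [0,0,0]},
    {"claw": -0.2,"slide": [0,0,175],"delta_rot": [0,0,0]}
  ]
}}

```text
time: 6.2
position: [0.5599, 0.2022, 0.0813]
tool_rot: [-0.45, -3.108, 0.001]
ft_force: [0.4, -0.3, -0.9]
grip_width: 0.619
grip_force: 12.0
```

```bash
python3 -c "
from h import *
s=ctrl.get_state();print(s['position'],s['ft_force'])
a=snap('scene','s2')['color'][150:280,290:450];b=snap('wrist','w4')['color']
cv2.imwrite('pics/c4.png',np.hstack([cv2.resize(a,(400,325)),cv2.resize(b,(400,325))]))"
```

```text
[0.5599163  0.20217562 0.08127687] [ 0.38784071 -0.26937272 -0.91353622]
```

View pics/c4.png

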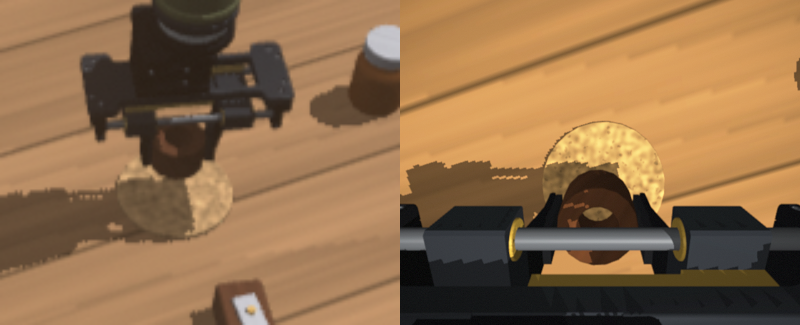

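The ring hangs above the mat, which is centred under it, and the jar is well clear. Lowering it gently.

Request:
{"api": "send_rows", "payload": {
  "motion": [
    {"claw": -0.2,"slide": [0,0,20],"delta_rot": [0,0,0]},
    {"claw": -0.2,"slide": [0,0,34],"delta_rot": [0,0,0]},
    {"claw": -0.2,"slide": [0,0,41],"delta_rot": [0,0,0]},
    {"claw": -0.2,"slide": [0,0,43],"delta_rot": [0,0,0]},
    {"claw": -0.2,"slide": [0,0,43],"delta_rot": [0,0,0]}
  ]
}}

```text
time: 6.8
position: [0.561, 0.2025, 0.0411]
tool_rot: [0.45, 3.109, 0.001]
ft_force: [0.4, 0.6, -0.8]
grip_width: 0.622
grip_force: 12.0
```

Request:
{"api": "send_rows", "payload": {
  "motion": [
    {"claw": -0.2,"slide": [0,0,1],"delta_rot": [0,0,0]},
    {"claw": -0.2,"slide": [0,0,2],"delta_rot": [0,0,0]},
    {"claw": -0.2,"slide": [0,0,2],"delta_rot": [0,0,0]}
  ]
}}

```text
time: 7.1
position: [0.5609, 0.2025, 0.0389]
tool_rot: [0.45, 3.109, 0.001]
ft_force: [0.2, 0.1, -0.2]
grip_width: 0.625
grip_force: 12.0
```

Contact is expected at a TCP z of about 0.034.

Request:
{"api": "send_rows", "payload": {
  "motion": [
    {"claw": -0.2,"slide": [0,0,2],"delta_rot": [0,0,0]},
    {"claw": -0.2,"slide": [0,0,3],"delta_rot": [0,0,0]},
    {"claw": -0.2,"slide": [0,0,4],"delta_rot": [0,0,0]},
    {"claw": -0.2,"slide": [0,0,4],"delta_rot": [0,0,0]}
  ]
}}

```text
time: 7.5
position: [0.5607, 0.2024, 0.0345]
tool_rot: [-0.451, -3.109, 0.0]
ft_force: [-0.4, -0.3, 0.2]
grip_width: 0.622
grip_force: 12.0
```

Request:
{"api": "send_rows", "payload": {
  "motion": [
    {"claw": -0.2,"slide": [0,0,1],"delta_rot": [0,0,0]},
    {"claw": -0.2,"slide": [0,0,1],"delta_rot": [0,0,0]}
  ]
}}

```text
time: 7.7
position: [0.5608, 0.2024, 0.0344]
tool_rot: [-0.451, -3.109, -0.001]
ft_force: [-1.8, -2.1, 6.0]
grip_width: 0.617
grip_force: 12.0
```

Contact (6 N). Opening symmetrically, then rising.

Request:
{"api": "send_rows", "payload": {
  "motion": [
    {"claw": 1,"slide": [0,0,0],"delta_rot": [0,0,0]},
    {"claw": 1,"slide": [0,0,0],"delta_rot": [0,0,0]},
    {"claw": 1,"slide": [0,0,0],"delta_rot": [0,0,0]},
    {"claw": 1,"slide": [0,0,0],"delta_rot": [0,0,0]},
    {"claw": 1,"slide": [0,0,0],"delta_rot": [0,0,0]}
  ]
}}

```text
time: 8.2
position: [0.5607, 0.2024, 0.0335]
tool_rot: [-0.45, -3.109, 0.0]
ft_force: [0.1, -0.1, -0.0]
grip_width: 0.962
grip_force: 0.0
```

Request:
{"api": "send_rows", "payload": {
  "motion": [
    {"claw": 1,"slide": [0,0,-15],"delta_rot": [0,0,0]},
    {"claw": 1,"slide": [0,0,-50],"delta_rot": [0,0,0]},
    {"claw": 1,"slide": [0,0,-95],"delta_rot": [0,0,0]},
    {"claw": 1,"slide": [0,0,-140],"delta_rot": [0,0,0]},
    {"claw": 1,"slide": [0,0,-190],"delta_rot": [0,0,0]}
  ]
}}

```text
time: 8.7
position: [0.5602, 0.202, 0.2261]
tool_rot: [-0.451, -3.109, -0.0]
ft_force: [0.8, 0.4, -1.0]
grip_width: 0.995
grip_force: 0.0
```

Request:
{"api": "send_rows", "payload": {
  "motion": [
    {"claw": 1,"slide": [0,0,-45],"delta_rot": [0,0,0]},
    {"claw": 1,"slide": [-6,-80,-50],"delta_rot": [0,0,0]},
    {"claw": 1,"slide": [-9,-110,-50],"delta_rot": [0,0,0]},
    {"claw": 1,"slide": [-12,-150,-50],"delta_rot": [0,0,0]}
  ]
}}

```text
time: 9.1
position: [0.5296, 0.054, 0.2755]
tool_rot: [0.449, 3.107, 0.002]
ft_force: [0.4, -0.4, -0.1]
grip_width: 0.999
grip_force: 0.0
```

```bash
python3 -c "
from h import *
s=ctrl.get_state();print(s['position'],s['grip_width'])
a=snap('scene','s3')['color'][150:280,160:420];b=snap('top','t3')['color'][220:350,200:460]
cv2.imwrite('pics/c5.png',np.vstack([cv2.resize(x,(600,300),interpolation=cv2.INTER_CUBIC) for x in(a,b)]))"
```

```text
[0.5295572  0.05401437 0.27549056] 0.9994422224039844
```

View pics/c5.png

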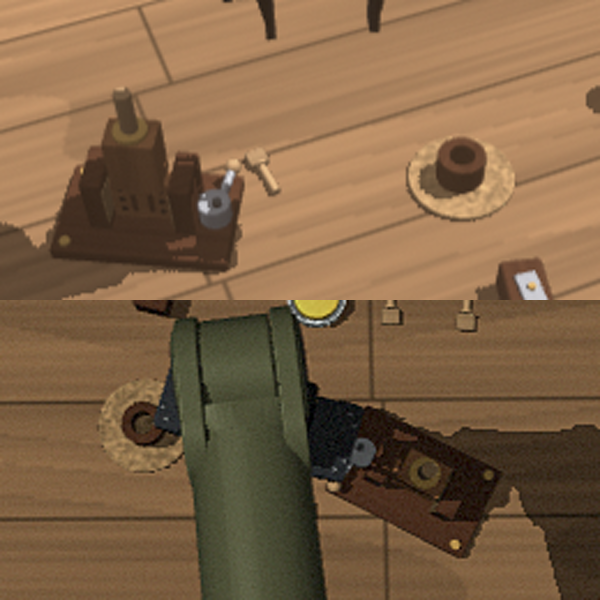

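The ring stands flat near the mat's middle (upper panel (462,163)). The gauge is upright and seated ((124,110)). Moving above the handle and re-measuring it.

Request:
{"api": "send_rows", "payload": {
  "motion": [
    {"claw": 1,"slide": [-3,-45,0],"delta_rot": [0,0,0]},
    {"claw": 1,"slide": [-6,-90,0],"delta_rot": [0,0,0]},
    {"claw": 1,"slide": [-10,-140,0],"delta_rot": [0,0,0]},
    {"claw": 1,"slide": [-14,-185,0],"delta_rot": [0,0,0]},
    {"claw": 1,"slide": [-14,-194,0],"delta_rot": [0,0,0]}
  ]
}}

```text
time: 9.7
position: [0.4863, -0.141, 0.2751]
tool_rot: [0.466, 3.105, -0.002]
ft_force: [-0.1, -0.2, 1.0]
grip_width: 1.0
grip_force: 0.0
```

Request:
{"api": "send_rows", "payload": {
  "motion": [
    {"claw": 1,"slide": [0,0,0],"delta_rot": [0,0,0]},
    {"claw": 1,"slide": [0,0,0],"delta_rot": [0,0,0]}
  ]
}}

```text
time: 9.9
position: [0.4886, -0.1327, 0.274]
tool_rot: [0.448, 3.109, 0.002]
ft_force: [-0.0, 0.3, 0.9]
grip_width: 0.999
grip_force: 0.0
```

Run:
```python
from h import *
s=ctrl.get_state();print(s['position'],s['tool_rot'])
im=snap('wrist','w5');P=np.linalg.inv(im['pose'])
q=P@[.488,-.1357,.201,1];u,v=im['fx']*q[0]/q[2]+im['cx'],im['fy']*q[1]/q[2]+im['cy'];print(u,v)
c=im['color'][int(v)-60:int(v)+40,int(u)-50:int(u)+50].copy();print(int(u)-50,int(v)-60)
cv2.imwrite('pics/c6.png',cv2.resize(c,(500,500),interpolation=cv2.INTER_CUBIC))
```

```text
[ 0.48856046 -0.13271544  0.2740162 ] [4.48282452e-01 3.10877651e+00 1.99478805e-03]
310.5371987302174 267.9124697360019
260 207
```

View pics/c6.png

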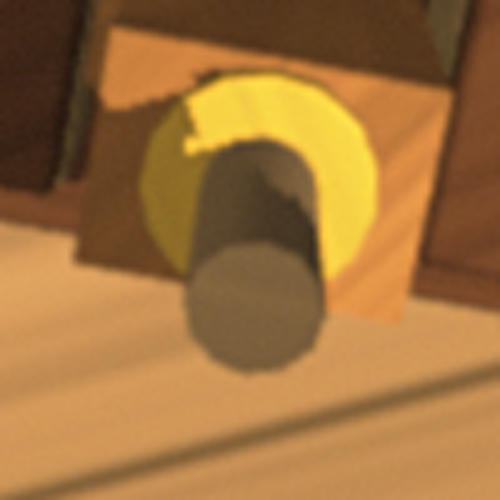

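The handle-top centre, crop (255,306), is pixel (310.6,267.8), which matches the prediction. I need −3 mm in tool y, then descend.

Request:
{"api": "send_rows", "payload": {
  "motion": [
    {"claw": 1,"slide": [0,-3,0],"delta_rot": [0,0,0]},
    {"claw": 1,"slide": [0,-3,25],"delta_rot": [0,0,0]},
    {"claw": 1,"slide": [0,-3,40],"delta_rot": [0,0,0]},
    {"claw": 1,"slide": [0,-3,40],"delta_rot": [0,0,0]},
    {"claw": 1,"slide": [0,-3,40],"delta_rot": [0,0,0]}
  ]
}}

```text
time: 10.45
position: [0.4875, -0.1364, 0.2338]
tool_rot: [-0.448, -3.109, 0.0]
ft_force: [-0.3, 0.1, 0.1]
grip_width: 1.005
grip_force: 0.0
```

Request:
{"api": "send_rows", "payload": {
  "motion": [
    {"claw": 1,"slide": [0,0,20],"delta_rot": [0,0,0]},
    {"claw": 1,"slide": [0,0,40],"delta_rot": [0,0,0]},
    {"claw": 1,"slide": [0,0,52],"delta_rot": [0,0,0]},
    {"claw": 1,"slide": [0,0,52],"delta_rot": [0,0,0]},
    {"claw": 1,"slide": [0,0,52],"delta_rot": [0,0,0]}
  ]
}}

```text
time: 10.95
position: [0.4878, -0.1371, 0.1824]
tool_rot: [0.45, 3.108, -0.0]
ft_force: [0.5, -0.2, 0.3]
grip_width: 1.0
grip_force: 0.0
```

Request:
{"api": "send_rows", "payload": {
  "grip_force": 10,
  "motion": [
    {"claw": -0.3,"slide": [0,1,0],"delta_rot": [0,0,0]},
    {"claw": -0.3,"slide": [0,1,0],"delta_rot": [0,0,0]},
    {"claw": -0.3,"slide": [0,1,0],"delta_rot": [0,0,0]},
    {"claw": -0.3,"slide": [0,1,0],"delta_rot": [0,0,0]},
    {"claw": -0.3,"slide": [0,1,0],"delta_rot": [0,0,0]}
  ]
}}

```text
time: 11.45
position: [0.4876, -0.1362, 0.1817]
tool_rot: [0.45, 3.109, 0.0]
ft_force: [0.3, -0.4, -0.5]
grip_width: 0.63
grip_force: 0.0
```

Request:
{"api": "send_rows", "payload": {
  "motion": [
    {"claw": -0.5,"slide": [0,0,0],"delta_rot": [0,0,0]},
    {"claw": -0.5,"slide": [0,0,0],"delta_rot": [0,0,0]},
    {"claw": -0.5,"slide": [0,0,0],"delta_rot": [0,0,0]},
    {"claw": -0.5,"slide": [0,0,0],"delta_rot": [0,0,0]},
    {"claw": -0.5,"slide": [0,0,0],"delta_rot": [0,0,0]}
  ]
}}

```text
time: 11.95
position: [0.4875, -0.1362, 0.1815]
tool_rot: [-0.451, -3.109, -0.0]
ft_force: [0.3, -0.0, 0.4]
grip_width: 0.266
grip_force: 0.0
```

Request:
{"api": "send_rows", "payload": {
  "motion": [
    {"claw": -0.8,"slide": [0,0,0],"delta_rot": [0,0,0]},
    {"claw": -0.8,"slide": [0,0,0],"delta_rot": [0,0,0]},
    {"claw": -0.8,"slide": [0,0,0],"delta_rot": [0,0,0]},
    {"claw": -0.8,"slide": [0,0,0],"delta_rot": [0,0,0]},
    {"claw": -0.8,"slide": [0,0,0],"delta_rot": [0,0,0]}
  ]
}}

```text
time: 12.45
position: [0.4876, -0.136, 0.1816]
tool_rot: [0.45, 3.109, 0.0]
ft_force: [-0.2, 0.3, 0.1]
grip_width: 0.201
grip_force: 10.0
```

Held, width about 18 mm and side force near zero. Drawing up slowly.

Request:
{"api": "send_rows", "payload": {
  "motion": [
    {"claw": -0.8,"slide": [0,0,-2],"delta_rot": [0,0,0]},
    {"claw": -0.8,"slide": [0,0,-5],"delta_rot": [0,0,0]},
    {"claw": -0.8,"slide": [0,0,-8],"delta_rot": [0,0,0]},
    {"claw": -0.8,"slide": [0,0,-11],"delta_rot": [0,0,0]},
    {"claw": -0.8,"slide": [0,0,-14],"delta_rot": [0,0,0]}
  ]
}}

```text
time: 12.95
position: [0.4875, -0.1362, 0.1959]
tool_rot: [0.451, 3.109, 0.0]
ft_force: [1.3, 0.5, -1.4]
grip_width: 0.205
grip_force: 10.0
```

Request:
{"api": "send_rows", "payload": {
  "motion": [
    {"claw": -0.8,"slide": [0,0,-4],"delta_rot": [0,0,0]},
    {"claw": -0.8,"slide": [0,0,-8],"delta_rot": [0,0,0]},
    {"claw": -0.8,"slide": [0,0,-12],"delta_rot": [0,0,0]},
    {"claw": -0.8,"slide": [0,0,-16],"delta_rot": [0,0,0]},
    {"claw": -0.8,"slide": [0,0,-16],"delta_rot": [0,0,0]}
  ]
}}

```text
time: 13.45
position: [0.4878, -0.1362, 0.2122]
tool_rot: [0.45, 3.108, 0.001]
ft_force: [0.2, -1.1, -1.6]
grip_width: 0.202
grip_force: 10.0
```

Request:
{"api": "send_rows", "payload": {
  "motion": [
    {"claw": -0.8,"slide": [0,0,0],"delta_rot": [0,0,0]},
    {"claw": -0.8,"slide": [0,0,0],"delta_rot": [0,0,0]},
    {"claw": -0.8,"slide": [0,0,0],"delta_rot": [0,0,0]},
    {"claw": -0.8,"slide": [0,0,0],"delta_rot": [0,0,0]},
    {"claw": -0.8,"slide": [0,0,0],"delta_rot": [0,0,0]}
  ]
}}

```text
time: 13.95
position: [0.4875, -0.1362, 0.2115]
tool_rot: [-0.45, -3.109, -0.0]
ft_force: [1.0, -0.3, -2.4]
grip_width: 0.206
grip_force: 10.0
```

```bash
python3 -c "
from h import *
s=ctrl.get_state();print(s['position'],s['ft_force'],s['grip_force'])
a=snap('scene','s4')['color'][150:240,170:290];b=snap('wrist','w6')['color'][150:400,200:420]
cv2.imwrite('pics/c7.png',np.hstack([cv2.resize(x,(400,450),interpolation=cv2.INTER_CUBIC) for x in(a,b)]))"
```

```text
[ 0.4874976  -0.13616357  0.21146259] [ 1.04320607 -0.30056206 -2.3999154 ] 9.999830711167306
```

View pics/c7.png

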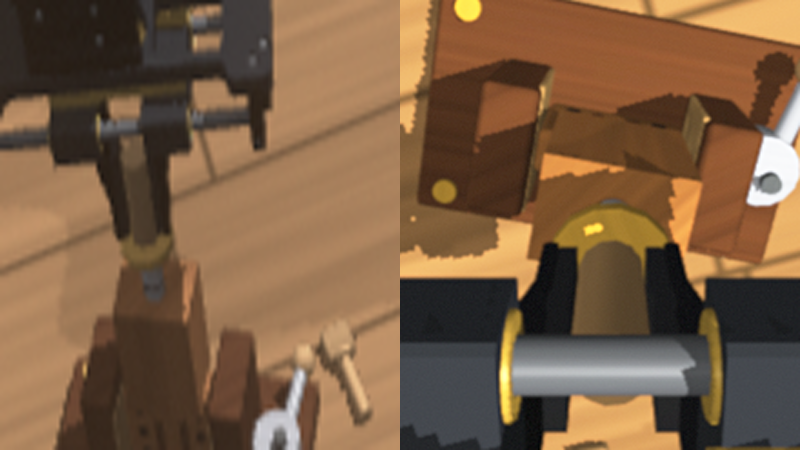

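The collar at left-panel (147,250) is raised, with a short length of shank and a groove showing down to the headstock at (150,290). The gauge is upright and drawn 30 mm by TCP travel. Handing in.

```bash
python3 -c "
from bench import ctrl
print(ctrl.close_job())"
```

```text
the job is handed in; nothing more can be done
None
```

I set the ring down flat near the middle of the cork mat and let go, and handed the job in with the gauge gripped at 10 N, upright and drawn about 30 mm; the judge gave no verdict.

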